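# Open the child-safe medicine chest

## Task

Open the child-safe medicine chest on the reception desk for the day: push its black safety knob in against the spring, turn it anticlockwise past the safety stop all the way to open, and let it spring back out. Then raise the lid until the stay locks, and leave it standing open on the stay. Leave the things around the chest where they stand.

Things in the scene. Friction and masses are not known exactly. Their poses are not given: they have to be found in the camera images.
- safety_knob (a joint): turn of the safety knob, rad: 0 locked, grows anticlockwise seen from above, end stop 1.45 (open). Starts at 0 to 0.12. Unless the knob is pushed in, a safety stop blocks it at about 0.25; pushed in it passes the stop, which is behind it from about 0.9. It stays where left (friction 0.05 N m). Locked, its tongue holds the lid shut; the lid is free from 0.9 on
- knob_stem (a joint): how far the safety knob is pushed in (towards the lid), m: 0 out, 0.008 at the bottom. The spring takes about 4 N to start and 9 N at the bottom; the safety stop is cleared from 0.005 on. Let go, it springs back to 0
- knob_grip (a point): black safety knob on the lid: round flat skirt 62 mm across, on it a straight grip bar 13 mm wide, 54 long, 21 high. The point is on the knob's axis half-way up the bar: 10.5 mm above the skirt's top face, 10.5 below the bar's top, 34 above the lid. y runs along the bar, z up the axis. Fingertips astride the bar can rest on the skirt. Locked, the bar is parallel to the lid's front edge
- lid (a joint): lid angle, rad: 0 shut, grows as the front edge rises, end stop 1.45. At about 1.25 a toothed quadrant passes the spring bolt of the stay, which snaps under the tooth; let go, the lid then rests on the bolt at about 1.24. Below that nothing holds it and it falls shut. Lifting takes 3 to 5 N at the front edge
- lid_lip (a point): middle of the front edge of the lid, on its underside; x points from the front edge to the hinge, y along the edge, z out of the lid's top; moves with the lid. The white steel lid is 220 mm from hinge to front edge, 306 wide, 12 thick; its rounded front edge overhangs the chest's front wall by 20 mm, so fingertips fit beneath. The knob's axis is 56 mm behind the front edge, mid-width
- lid_hinge (a point): middle of the lid's hinge axis, at the rear top edge of the chest, 121 mm above the desk, fixed. x points from the chest's front to its back, y along the hinge, z up. The white steel chest is 200 mm deep, 300 wide, its wall 113 high, screwed to the desk; the shut lid's top is 127 mm, its underside 115 mm above the desk
- stay_bolt (a joint): how far the spring bolt of the lid stay (inside the chest's right wall) is pushed back, m: 0 out, 0.010 fully back. The quadrant on the lid pushes it back about 0.006 as the lid passes, then it springs out; it need not be touched
- vial_a_mid (a point): an amber medicine bottle with a white cap, 38 mm across, 75 mm tall, loose on the desk beside or in front of the chest, to be left alone; the point is on its middle axis, about half-way up
- vial_b_mid (a point): an amber medicine bottle with a white cap, 46 mm across, 85 mm tall, loose on the desk beside or in front of the chest, to be left alone; the point is on its middle axis, about half-way up
- cream_jar_mid (a point): a white ointment jar, 64 mm across, 45 mm tall, loose on the desk beside or in front of the chest, to be left alone; the point is on its middle axis, about half-way up
- mug_mid (a point): a white mug, 80 mm across, 92 mm tall, loose on the desk beside or in front of the chest, to be left alone; the point is on its middle axis, about half-way up
- sanitiser_mid (a point): a hand-gel pump bottle, 68 mm across, 175 mm tall, loose on the desk beside or in front of the chest, to be left alone; the point is on its middle axis, about half-way up
- stapler_mid (a point): a grey stapler, 135 mm long, about 45 mm tall, loose on the desk beside or in front of the chest, to be left alone; the point is on its middle axis, about half-way up
- toy_duck_mid (a point): a yellow toy duck, about 55 mm across and 58 mm tall, loose on the desk beside or in front of the chest, to be left alone; the point is on its middle axis, about half-way up

How it is judged (in metres and radians):
On the way, in this order (a step that is already met when the one before it is completed fails the run):
1. the knob has been pushed in and turned to open, and is out again, with the lid still down (value of joint safety_knob above 1.2 rad and value of joint knob_stem below 0.002 m and value of joint lid below 0.3 rad), for 0.1 s.
2. the lid is raised past the catch of its stay (value of joint lid above 1.2 rad), for 0.2 s.
At the end, for the whole second after the job is handed in: the knob is turned to open (more than 1.2 rad) and is out (pushed in by less than 2 mm); the lid rests on its stay, standing still between 1.15 and 1.35 rad, with the stay's bolt out (less than 3 mm back) (value of joint safety_knob above 1.2 rad and value of joint knob_stem below 0.002 m and value of joint lid between 1.15 and 1.35 rad and value of joint stay_bolt below 0.003 m and velocity of joint lid between -0.05 and 0.05 rad/s); the robot touches nothing.
It fails at once if a thing beside the chest is moved by more than 30 mm or knocked over (distance of any of vial_a_mid, vial_b_mid, cream_jar_mid, mug_mid, sanitiser_mid, stapler_mid, toy_duck_mid from where it was at the start of the episode above 0.03 m or angle between any of vial_a_mid, vial_b_mid, cream_jar_mid, mug_mid, sanitiser_mid, stapler_mid, toy_duck_mid's own z axis and vertical above 0.6 rad).
It also fails if it takes over 59 s, if anything falls off the work surface, if the arm or the gripper's body presses on something with over 40 N, if the wrist force passes 120 N, or if a joint passes its speed limit or range.

## Robot

A 6-joint arm with a two-finger parallel gripper is mounted at the origin on the work surface. World frame = base frame: x ahead of the robot, y to its left, z up, the work surface at z = 0. Lengths are in mm, angles in rad, forces in N, time in s.
With the tool pointing down it reaches from about 275 to 750 mm from the base axis. Payload 10.2 kg.
Tool frame: the origin (TCP) lies midway between the tips of the shut fingers; the grasp point (between the pads) lies 19 mm behind it; z points along the fingers, y is the line along which they close (so a half turn about z gives the same grasp; the last joint's range is limited). The gripper opens to 85 mm and grips with 20 to 120 N. Pads are 22 mm wide; open, the fingers measure 114 mm over their backs; the gripper's body (76 mm by 85 mm) begins 54 mm behind the grasp point. The pads swing forward as they close: fully open they stand 13 mm farther back than shut.
Start: joints at [-1.543, 0.313, 1.498, -0, 1.331, -0.223], TCP at [130.28, -508.584, 231.294] pointing down, gripper open.
Joint ranges: [-2.94, 2.94], [-0.97, 2.17], [0.19, 2.56], [-1.23, 4.37], [0.02, 3.11], [-2.88, 2.88]. Speed limits (rad/s): [2.39, 2.39, 3.01, 3.14, 3.14, 3.14].

## Interface

Orientations are given as a unit quaternion [w, x, y, z].
In Python, from rig import sense, capture, finish_job, find_in, place_of gives the robot as it stands. The module is installed in compiled form; this text tells all that it offers.
- The arm moves only by the shell command python3 -m jog 'ROWS' [FORCE]. ROWS is JSON, a list of rows, each an object of numbers: "tx", "ty", "tz": the shift along the tool's x, y, z in mm; "ax", "ay", "az": the turn, a rotation vector about the tool's x, y, z in rad; "jaw": the closure, from -1 (fully open) to 1 (shut), so that 0 is half open. In form: [{"tx": .., "ty": .., "tz": .., "ax": .., "ay": .., "az": .., "jaw": ..}, ...]. A call has 1 to 5 rows; each row shifts and turns the commanded pose from where the row before left it, along the tool's axes as they then stand; what a row does not reach is not made up. A row lasts 1/8 s, in which the tool goes at most 62.5 mm and 10.7 degrees, less where a joint would pass 70% of its speed; a pose out of reach is approached as far as the arm can. A call with a gripper value outside its range is refused whole. The fingers move at their own pace and stop on an object; FORCE is the grip in N (left out, the last holds). Time passes only in rows, so rows that do not move let the fingers close. It gives the time, the measured TCP pose, the force, the opening and the grip force at its end, in the units of the state.
- sense(): the state, without advancing time (a new reading comes with each control period).
- capture(name): name is "scene" or "side" or "wrist"; returns a dict with "color" (384x512x3 uint8, red, green, blue), "depth" (384x512 float32, mm along the optical axis (not along the pixel's ray), 0 where there is no reading), "fx", "fy", "cx", "cy" (pixels), "k1" (the pictures are not rectified: a ray, as slopes to the right and down, at radius r is drawn at 1 + k1 r^2 times it, then the intrinsics apply), "camera_from_world" (4x4, takes a point from world to camera coordinates); the wrist camera has in their place "mount" (4x4, takes a point from camera to tool coordinates, whose origin is the TCP and whose axes are the flange's). Camera axes: x right, y up, looking along -z (the intrinsics and any distortion apply to the point x, -y, -z); pixel columns grow to the right and rows downward; lengths in mm; the calibration is good to about 2 mm. A picture is of the moment at which its call begins: read the wrist's pose just before it.
- finish_job(): hands the job in; it is judged then, once.
Trained networks look in the newest picture that a camera, given by its name, has taken for a name from the list of things; names that differ only in an ending like _2 or _b are one class to them, and where a whole thing is asked for, a point or a joint stands for the part that bears it (a point fixed in the world has none). Each returns a list of dicts, best first, with "conf" (0 to 1); they miss things now and then, are a little off and sometimes report something else, mostly with a low value. They report only what shows in the picture. A call takes as long as a camera call.
- find_in(query, camera): "centre" ([column, row] in pixels, amid what is visible of it).
- place_of(query, camera): "centre" ([column, row] in pixels: a listed point, or the origin of a listed thing).
The state is a dict: "time_s": time; "joints": joint angles; "dq": joint speeds; "tau": joint torques, N m; "eef_pos": TCP position; "ee_rot": TCP orientation; "force": force on the tool from outside, world axes, zero at the start; "wrist_torque": the same for the moment, N m; "grip_width": opening from 0.0 (shut) to 1.0 (fully open); "grip_force": force on a finger pad.
Only numpy, scipy, OpenCV 4.12 (cv2) and the standard library are available. Lean on these libraries where they do the work, as an engineer would, in place of code of your own. Each camera call takes 0.05 s, during which the arm holds its last target. There are 200 camera calls.

## Working session

There is one attempt and no reset: what is moved stays moved. The work goes in short steps, Python scripts to look and compute and a shell command to move; the robot and the scene stay as the last step left them, time stands still between calls to the robot, and variables do not carry over. Pictures are saved under pics/ and viewed, at most 10 in all, crops included, and the job is handed in when it is done.

```bash
mkdir -p pics; cat > h.py <<'E'
import numpy as np, cv2
from rig import *
from scipy.spatial.transform import Rotation as R
def ray(c,px):
    u=(px[0]-c["cx"])/c["fx"]; v=(px[1]-c["cy"])/c["fy"]
    x,y=u,v
    for _ in range(20):
        f=1+c["k1"]*(x*x+y*y); x,y=u/f,v/f
    return np.array([x,-y,-1.0])
def wfc(c,s=None):
    if "camera_from_world" in c: return np.linalg.inv(np.array(c["camera_from_world"]))
    q=s["ee_rot"]; T=np.eye(4); T[:3,:3]=R.from_quat([q[1],q[2],q[3],q[0]]).as_matrix(); T[:3,3]=s["eef_pos"]
    return T@np.array(c["mount"])
def at_z(c,px,z,s=None):
    T=wfc(c,s); d=T[:3,:3]@ray(c,px); o=T[:3,3]
    return o+d*(z-o[2])/d[2]
def by_depth(c,px,s=None):
    T=wfc(c,s); d=c["depth"][int(round(px[1])),int(round(px[0]))]
    return (T@np.append(ray(c,px)*d,1))[:3]
E
python3 - <<'E'
from h import *
np.set_printoptions(precision=1,suppress=True)
s=sense();print(s)
names=["knob_grip","lid_lip","lid_hinge","vial_a_mid","cream_jar_mid","mug_mid","sanitiser_mid","stapler_mid","toy_duck_mid"]
zs=[149,115,121,40,22,46,87,22,29]
for cam in ["scene","side"]:
    c=capture(cam); cv2.imwrite(f"pics/{cam}0.png",c["color"][:,:,::-1])
    print(cam,wfc(c)[:3,3])
    for n,z in zip(names,zs):
        for r in place_of(n,cam)[:3 if 'vial' in n else 1]:
            print(n,round(r["conf"],2),r["centre"],at_z(c,r["centre"],z),by_depth(c,r["centre"]))
E
```

```text
{'time_s': 0.0, 'joints': array([-1.5,  0.3,  1.5, -0. ,  1.3, -0.2]), 'dq': array([-0., -0.,  0., -0.,  0., -0.]), 'tau': array([  0. , -41.2, -26. ,  -0. ,   0. ,  -0. ]), 'eef_pos': array([ 130.3, -508.3,  230.7]), 'ee_rot': array([-0. ,  1. ,  0.1,  0. ]), 'force': array([ 0.2, -0. ,  0.2]), 'wrist_torque': array([-0.,  0., -0.]), 'grip_force': 0.0, 'grip_width': 0.9991005106326594}
scene [1235.7  151.4 1065.7]
knob_grip 0.66 [270.1, 183.3] [565.3  14.9 149. ] [578.4  17.6 166.9]
lid_lip 0.8 [274.8, 179.9] [526.2  18.4 115. ] [568.7  26.3 171.9]
lid_hinge 0.7 [235.9, 248.8] [749.6 -12.9 121. ] [733.1 -18.5  89. ]
vial_a_mid 0.53 [350.8, 233.7] [576.1 241.7  40. ] [587.2 240.1  57.3]
cream_jar_mid 0.9 [204.5, 166.2] [ 472.  -199.4   22. ] [ 488.7 -191.8   44.8]
mug_mid 0.77 [184.4, 186.0] [ 570.9 -219.3   46. ] [ 598.9 -203.7   89. ]
sanitiser_mid 0.82 [172.1, 139.8] [ 458.4 -298.2   87. ] [ 471.9 -290.3  104. ]
stapler_mid 0.67 [227.1, 157.5] [ 421.3 -148.3   22. ] [ 506.1 -117.1  130.7]
toy_duck_mid 0.86 [346.3, 207.5] [491.4 215.9  29. ] [497.  215.4  36.9]
side [518.5 742.2 762.7]
knob_grip 0.59 [263.1, 206.3] [570.6  -1.9 149. ] [568.9  23.6 170. ]
lid_lip 0.85 [281.1, 219.6] [519.2   9.1 115. ] [519.2  20.  124.7]
vial_a_mid 0.64 [254.9, 308.0] [567.  247.5  40. ] [566.1 256.   52.5]
vial_a_mid 0.64 [262.5, 205.9] [ 582.  -135.9   40. ] [570.7  20.7 168.9]
cream_jar_mid 0.85 [296.0, 200.8] [ 473.6 -196.8   22. ] [ 474.7 -174.4   39.7]
mug_mid 0.58 [267.1, 190.6] [ 573.  -211.3   46. ] [ 566.9 -104.3  126.4]
stapler_mid 0.76 [311.7, 216.6] [ 422.6 -120.9   22. ] [ 420.9 -135.7    9.3]
toy_duck_mid 0.85 [288.1, 306.8] [487.9 228.7  29. ] [488.  231.9  33.6]
```

```bash
python3 - <<'E'
import cv2
a=cv2.imread("pics/scene0.png")[100:300,120:420];b=cv2.imread("pics/side0.png")[130:350,150:400]
cv2.imwrite("pics/s1.png",cv2.resize(a,(780,520),interpolation=cv2.INTER_CUBIC));cv2.imwrite("pics/d1.png",cv2.resize(b,(680,598),interpolation=cv2.INTER_CUBIC))
E
```

```text
(no output)
```

View pics/s1.png

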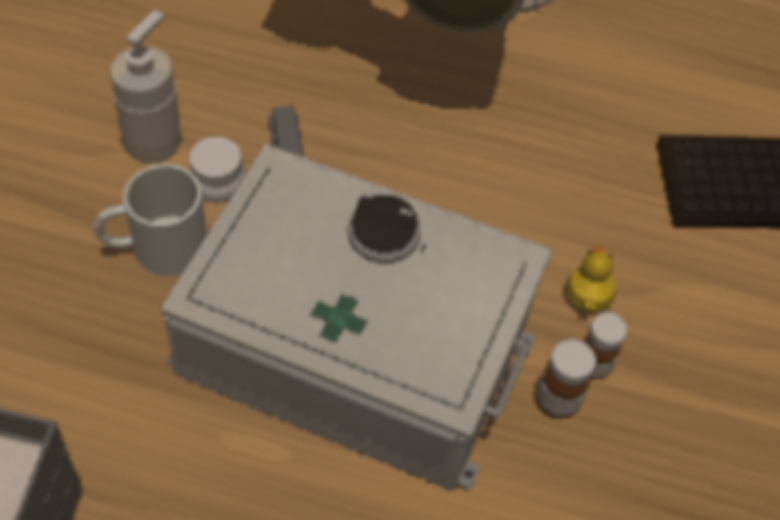

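View pics/d1.png

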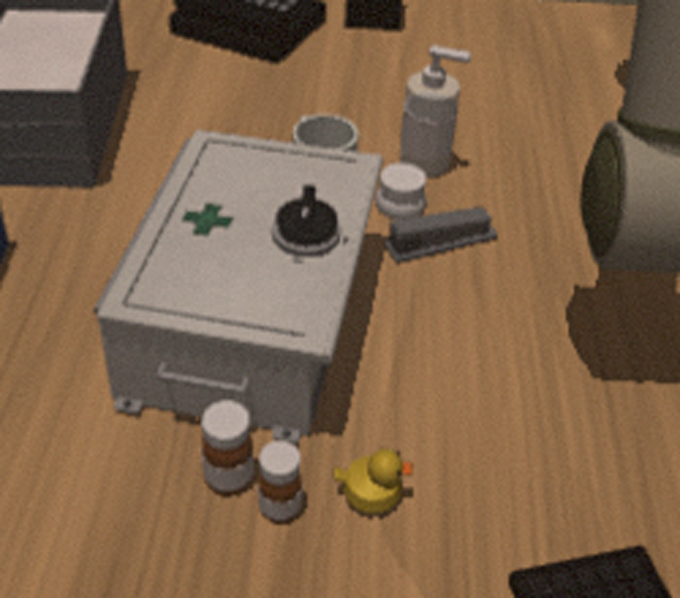

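The scene view shows the chest with its front towards the robot. The knob is at crop (385,225), the stapler is in front of the chest on the left side of the picture, and the duck and vials are at its right. I'll fit the lid outline from depth.

```bash
cat >> h.py <<'E'
def cloud(c,s=None):
    T=wfc(c,s); H,W=c["depth"].shape
    uu,vv=np.meshgrid(np.arange(W),np.arange(H)); u=(uu-c["cx"])/c["fx"]; v=(vv-c["cy"])/c["fy"]; x,y=u.copy(),v.copy()
    for _ in range(20):
        f=1+c["k1"]*(x*x+y*y); x,y=u/f,v/f
    P=np.stack([x,-y,-np.ones_like(x)],-1)*c["depth"][...,None]
    return P@T[:3,:3].T+T[:3,3]
E
python3 - <<'E'
from h import *
np.set_printoptions(precision=1,suppress=True)
for cam,k,cr,o in [("scene",2.6,[(270,150),(548,250),(465,437),(170,312)],(120,100)),("side",2.72,[(380,155),(332,360),(100,312),(200,133)],(150,130))]:
    c=capture(cam); P=cloud(c)
    print([at_z(c,(o[0]+a/k,o[1]+b/k),125)[:2] for a,b in cr])
    m=(abs(P[...,2]-127)<9)&(abs(P[...,0]-620)<220)&(abs(P[...,1])<220)&(c["depth"]>0)
    n,l,st,_=cv2.connectedComponentsWithStats(m.astype(np.uint8)); m=l==1+np.argmax(st[1:,4])
    q=P[m][:,:2].astype(np.float32); print("rect",cv2.minAreaRect(q),np.median(P[m][:,2]))
    mk=(P[...,2]>154)&(P[...,2]<185)&(abs(P[...,0]-570)<60)&(abs(P[...,1]-15)<60); print("bar",mk.sum(),P[mk].mean(0),cv2.minAreaRect(P[mk][:,:2].astype(np.float32)))
E
```

```text
[array([ 505. , -126.6]), array([538.8, 166.2]), array([755.3, 137.6]), array([ 715.1, -151. ])]
rect ((630.4200439453125, 3.261810302734375), (307.8466491699219, 231.5991973876953), 82.96965789794922) 127.26181867916762
bar 198 [576.2  11.1 166.2] ((575.5174560546875, 11.078104019165039), (51.89747619628906, 47.14725112915039), 52.251522064208984)
[array([ 499.8, -132. ]), array([533.7, 175.8]), array([749.3, 139.7]), array([ 707.3, -152.1])]
rect ((629.7373657226562, 5.9380645751953125), (310.56085205078125, 228.26995849609375), 82.8392333984375) 125.33724091705903
bar 86 [571.7  20.1 166.9] ((571.845947265625, 13.908961296081543), (57.127323150634766, 12.727010726928711), 88.15250396728516)
```

```bash
cat > plan.py <<'E'
# usage: plan.py x y z psi(deg yaw of tool x) pitch(deg, 90=down)  -> shift & turn in tool axes from now
import sys; from h import *
np.set_printoptions(precision=3,suppress=True)
s=sense(); q=s["ee_rot"]; M=R.from_quat([q[1],q[2],q[3],q[0]])
a=[float(v) for v in sys.argv[1:]]
# tool x at yaw psi (horizontal when approach heading = psi-90); z = down, then tilted up towards heading psi-90 (tool y) 
print("pos",np.array(s["eef_pos"]),"j",np.array(s["joints"]),"F",np.array(s["force"]),"t",s["time_s"])
d=np.array(a[:3])-s["eef_pos"]; print("shift tool",M.inv().apply(d))
c,sn=np.cos(np.radians(a[3])),np.sin(np.radians(a[3]))
G=R.from_matrix(np.array([[c,sn,0],[sn,-c,0],[0,0,-1]]))
if len(a)>4: # tilt: approach axis heading along tool x
    G=G*R.from_rotvec([0,np.radians(90-a[4]),0])
print("axes now\n",M.as_matrix()); print("turn",(M.inv()*G).as_rotvec())
E
python3 plan.py 572 12 260 88
```

```text
pos [ 130.272 -508.587  231.292] j [-1.543  0.313  1.498  0.     1.331 -0.223] F [0.845 0.2   0.674] t 1.1
shift tool [ 557.078 -394.715  -28.69 ]
axes now
 [[ 0.969  0.248  0.   ]
 [ 0.248 -0.969  0.   ]
 [ 0.    -0.    -1.   ]]
turn [ 0.    -0.    -1.285]
```

```bash
r='{"tx":40,"ty":-28,"tz":-2}'
python3 -m jog '[{"tx":40,"ty":-28,"tz":-3},{"tx":40,"ty":-28,"tz":-3},{"tx":40,"ty":-28,"tz":-3},{"tx":40,"ty":-28,"tz":-3},{"tx":40,"ty":-28,"tz":-3}]'
python3 -m jog '[{"tx":40,"ty":-28,"tz":-3},{"tx":40,"ty":-28,"tz":-3},{"tx":40,"ty":-28,"tz":-3},{"tx":40,"ty":-28,"tz":-3},{"tx":40,"ty":-28,"tz":-2}]'
python3 -m jog '[{"tx":40,"ty":-28},{"tx":40,"ty":-28},{"tx":39,"ty":-28},{"tx":38,"ty":-28}]'
python3 -m jog '[{"az":-0.18},{"az":-0.18},{"az":-0.18},{"az":-0.18},{"az":-0.18}]'
python3 -m jog '[{"az":-0.18},{"az":-0.18},{"az":-0.025},{"jaw":0}]'
python3 - <<'E'
from h import *
np.set_printoptions(precision=1,suppress=True)
s=sense(); c=capture("wrist"); cv2.imwrite("pics/w1.png",c["color"][:,:,::-1])
print(s["eef_pos"],s["joints"],c["mount"])
for n,z in [("knob_grip",161),("lid_lip",115),("safety_knob",160)]:
    for r in place_of(n,"wrist")[:1]: print(n,r,at_z(c,r["centre"],z,s))
P=cloud(c,s)
mk=(P[...,2]>164)&(P[...,2]<180)&(abs(P[...,0]-572)<60)&(abs(P[...,1]-12)<60)
print(mk.sum(),P[mk].mean(0) if mk.sum() else 0,cv2.minAreaRect(P[mk][:,:2].astype(np.float32)) if mk.sum() else 0)
E
```

```text
[ 130.3 -508.6  231.3] [-1.5  0.3  1.5  0.   1.3 -0.2] [[  -0.     1.     0.3   73.7]
 [   1.     0.    -0.     0.3]
 [  -0.     0.3   -1.  -141.9]
 [   0.     0.     0.     1. ]]schema error: expected keys tx, ty, tz, ax, ay, az, jaw
schema error: expected keys tx, ty, tz, ax, ay, az, jaw
schema error: expected keys tx, ty, tz, ax, ay, az, jaw
schema error: expected keys tx, ty, tz, ax, ay, az, jaw
schema error: expected keys tx, ty, tz, ax, ay, az, jaw
Traceback (most recent call last):
ValueError: it knows: cream_jar_mid, knob_grip, lid_hinge, lid_lip, mug_mid, sanitiser_mid, stapler_mid, toy_duck_mid, vial_a_mid, vial_b_mid
```

View pics/w1.png

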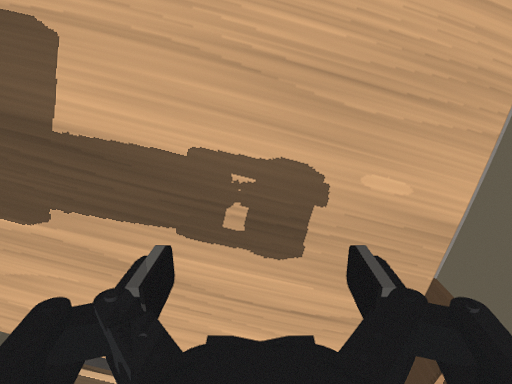

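All seven keys are needed in every row. The arm hasn't moved, and the wrist view shows only bare desk and the fingers.

```bash
python3 -m jog '[{"tx":40,"ty":-28,"tz":-3,"ax":0,"ay":0,"az":0,"jaw":0},{"tx":40,"ty":-28,"tz":-3,"ax":0,"ay":0,"az":0,"jaw":0},{"tx":40,"ty":-28,"tz":-3,"ax":0,"ay":0,"az":0,"jaw":0},{"tx":40,"ty":-28,"tz":-3,"ax":0,"ay":0,"az":0,"jaw":0},{"tx":40,"ty":-28,"tz":-3,"ax":0,"ay":0,"az":0,"jaw":0}]'
python3 -m jog '[{"tx":40,"ty":-28,"tz":-3,"ax":0,"ay":0,"az":0,"jaw":0},{"tx":40,"ty":-28,"tz":-3,"ax":0,"ay":0,"az":0,"jaw":0},{"tx":40,"ty":-28,"tz":-3,"ax":0,"ay":0,"az":0,"jaw":0},{"tx":40,"ty":-28,"tz":-3,"ax":0,"ay":0,"az":0,"jaw":0},{"tx":40,"ty":-28,"tz":-3,"ax":0,"ay":0,"az":0,"jaw":0}]'
python3 plan.py 572 12 260 88
```

```text
time_s: 1.88
eef_pos: [290.1, -322.0, 246.5]
ee_rot: [0.0, 0.992, 0.125, 0.0]
force: [-0.3, -0.2, -0.5]
grip_width: 0.498
grip_force: 0.0
time_s: 2.5
eef_pos: [449.2, -136.7, 261.6]
ee_rot: [0.0, 0.992, 0.125, 0.0]
force: [1.0, -0.5, 0.5]
grip_width: 0.498
grip_force: 0.0
pos [ 449.191 -136.682  261.568] j [-0.546  0.167  1.604 -0.     1.37   0.774] F [ 0.993 -0.54   0.526] t 2.5
shift tool [ 155.874 -113.541    1.572]
axes now
 [[ 0.969  0.248  0.   ]
 [ 0.248 -0.969 -0.   ]
 [ 0.     0.    -1.   ]]
turn [ 0.001 -0.    -1.285]
```

```bash
python3 -m jog '[{"tx":39,"ty":-28,"tz":0,"ax":0,"ay":0,"az":0,"jaw":0},{"tx":39,"ty":-28,"tz":0,"ax":0,"ay":0,"az":0,"jaw":0},{"tx":39,"ty":-28,"tz":0,"ax":0,"ay":0,"az":0,"jaw":0},{"tx":39,"ty":-29,"tz":0,"ax":0,"ay":0,"az":0,"jaw":0}]'
python3 -m jog '[{"tx":0,"ty":0,"tz":0,"ax":0,"ay":0,"az":-0.18,"jaw":0},{"tx":0,"ty":0,"tz":0,"ax":0,"ay":0,"az":-0.18,"jaw":0},{"tx":0,"ty":0,"tz":0,"ax":0,"ay":0,"az":-0.18,"jaw":0},{"tx":0,"ty":0,"tz":0,"ax":0,"ay":0,"az":-0.18,"jaw":0},{"tx":0,"ty":0,"tz":0,"ax":0,"ay":0,"az":-0.18,"jaw":0}]'
python3 -m jog '[{"tx":0,"ty":0,"tz":0,"ax":0,"ay":0,"az":-0.18,"jaw":0},{"tx":0,"ty":0,"tz":0,"ax":0,"ay":0,"az":-0.18,"jaw":0},{"tx":0,"ty":0,"tz":0,"ax":0,"ay":0,"az":-0.025,"jaw":0}]'
cat > look.py <<'E'
import sys; from h import *
np.set_printoptions(precision=2,suppress=True)
s=sense(); c=capture("wrist"); cv2.imwrite(sys.argv[1],c["color"][:,:,::-1])
print(s["eef_pos"],s["joints"])
for n,z in [("knob_grip",161),("lid_lip",115)]:
    for r in place_of(n,"wrist")[:1]: print(n,r,at_z(c,r["centre"],z,s))
P=cloud(c,s)
mk=(P[...,2]>163)&(P[...,2]<180)&(abs(P[...,0]-572)<60)&(abs(P[...,1]-12)<60)
if mk.sum()>20: print(mk.sum(),P[mk].mean(0),cv2.minAreaRect(P[mk][:,:2].astype(np.float32)))
E
python3 look.py pics/w2.png
```

```text
time_s: 3.0
eef_pos: [572.3, 11.5, 261.3]
ee_rot: [0.0, 0.992, 0.125, 0.0]
force: [0.1, -0.9, 0.1]
grip_width: 0.504
grip_force: 0.0
time_s: 3.62
eef_pos: [571.4, 10.1, 261.2]
ee_rot: [-0.0, 0.837, 0.547, -0.0]
force: [0.7, 0.8, -0.8]
grip_width: 0.5
grip_force: 0.0
time_s: 4.0
eef_pos: [571.3, 10.1, 261.2]
ee_rot: [-0.0, 0.719, 0.695, -0.0]
force: [-0.2, -0.1, -0.1]
grip_width: 0.505
grip_force: 0.0
[571.35  10.1  261.25] [-0.19  0.4   1.3   0.    1.44 -0.15]
knob_grip {'centre': [258.0, 195.5], 'conf': 0.72} [568.65   7.9  161.  ]
lid_lip {'centre': [203.7, 169.6], 'conf': 0.94} [515.38  22.1  115.  ]
999 [570.88  11.5  170.33] ((570.9882202148438, 10.088933944702148), (53.75686264038086, 12.742892265319824), 87.58670043945312)
```

View pics/w2.png

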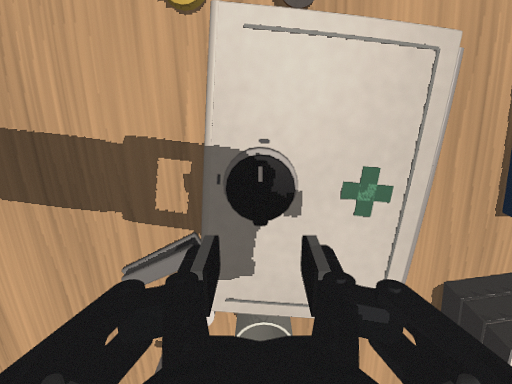

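The wrist view shows the knob at (260,187), with its bar along the lid's front edge and midway between the fingers. I'll descend, grip the bar and then push.

```bash
python3 -m jog '[{"tx":0,"ty":0,"tz":40,"ax":0,"ay":0,"az":0,"jaw":0},{"tx":0,"ty":0,"tz":40,"ax":0,"ay":0,"az":0,"jaw":0},{"tx":0,"ty":0,"tz":26,"ax":0,"ay":0,"az":0,"jaw":0},{"tx":0,"ty":0,"tz":0,"ax":0,"ay":0,"az":0,"jaw":0}]' 60
python3 -m jog '[{"tx":0,"ty":0,"tz":0,"ax":0,"ay":0,"az":0,"jaw":1},{"tx":0,"ty":0,"tz":0,"ax":0,"ay":0,"az":0,"jaw":1},{"tx":0,"ty":0,"tz":0,"ax":0,"ay":0,"az":0,"jaw":1},{"tx":0,"ty":0,"tz":0,"ax":0,"ay":0,"az":0,"jaw":1}]'
python3 -m jog '[{"tx":0,"ty":0,"tz":3,"ax":0,"ay":0,"az":0,"jaw":1},{"tx":0,"ty":0,"tz":3,"ax":0,"ay":0,"az":0,"jaw":1},{"tx":0,"ty":0,"tz":2,"ax":0,"ay":0,"az":0,"jaw":1},{"tx":0,"ty":0,"tz":0,"ax":0,"ay":0,"az":0,"jaw":1}]'
```

```text
time_s: 4.65
eef_pos: [570.5, 10.2, 153.8]
ee_rot: [-0.001, 0.72, 0.694, -0.001]
force: [0.5, -0.5, 1.5]
grip_width: 0.504
grip_force: 0.0
time_s: 5.15
eef_pos: [571.5, 10.0, 156.0]
ee_rot: [0.0, 0.719, 0.695, 0.0]
force: [-2.0, -0.0, 3.6]
grip_width: 0.132
grip_force: 61.4
time_s: 5.65
eef_pos: [571.7, 10.0, 148.9]
ee_rot: [0.001, 0.719, 0.695, 0.0]
force: [-6.0, 1.6, 14.2]
grip_width: 0.137
grip_force: 62.8
```

```bash
python3 -m jog '[{"tx":0,"ty":0,"tz":2,"ax":0,"ay":0,"az":0,"jaw":1},{"tx":0,"ty":0,"tz":0,"ax":0,"ay":0,"az":-0.15,"jaw":1},{"tx":0,"ty":0,"tz":0,"ax":0,"ay":0,"az":-0.15,"jaw":1},{"tx":0,"ty":0,"tz":0,"ax":0,"ay":0,"az":-0.15,"jaw":1}]'
python3 -c "
from h import *;print(sense()['wrist_torque'])"
```

```text
time_s: 6.15
eef_pos: [572.1, 10.1, 148.7]
ee_rot: [0.002, 0.544, 0.839, 0.001]
force: [-9.0, 0.7, 26.0]
grip_width: 0.132
grip_force: 64.5
[ 0.28504539  1.63904438 -0.00512835]
```

```bash
python3 -m jog '[{"tx":0,"ty":0,"tz":0,"ax":0,"ay":0,"az":-0.16,"jaw":1},{"tx":0,"ty":0,"tz":0,"ax":0,"ay":0,"az":-0.16,"jaw":1},{"tx":0,"ty":0,"tz":0,"ax":0,"ay":0,"az":-0.16,"jaw":1},{"tx":0,"ty":0,"tz":0,"ax":0,"ay":0,"az":-0.16,"jaw":1},{"tx":0,"ty":0,"tz":0,"ax":0,"ay":0,"az":-0.16,"jaw":1}]'
python3 -m jog '[{"tx":0,"ty":0,"tz":0,"ax":0,"ay":0,"az":-0.07,"jaw":1},{"tx":0,"ty":0,"tz":0,"ax":0,"ay":0,"az":0,"jaw":1},{"tx":0,"ty":0,"tz":-3,"ax":0,"ay":0,"az":0,"jaw":1},{"tx":0,"ty":0,"tz":-4,"ax":0,"ay":0,"az":0,"jaw":1}]'
python3 -c "
from h import *;print(sense()['wrist_torque'])"
```

```text
time_s: 6.78
eef_pos: [572.4, 10.5, 148.7]
ee_rot: [0.002, 0.174, 0.985, 0.001]
force: [-7.6, 3.2, 26.1]
grip_width: 0.134
grip_force: 64.4
time_s: 7.28
eef_pos: [572.0, 10.6, 153.2]
ee_rot: [0.001, 0.142, 0.99, 0.001]
force: [-0.1, 1.6, 5.1]
grip_width: 0.131
grip_force: 61.6
[ 0.61894647 -0.05728644  0.08418133]
```

```bash
python3 -m jog '[{"tx":0,"ty":0,"tz":-1,"ax":0,"ay":0,"az":0,"jaw":0},{"tx":0,"ty":0,"tz":0,"ax":0,"ay":0,"az":0,"jaw":0},{"tx":0,"ty":0,"tz":-30,"ax":0,"ay":0,"az":0,"jaw":0},{"tx":0,"ty":0,"tz":-50,"ax":0,"ay":0,"az":0,"jaw":0},{"tx":0,"ty":0,"tz":-30,"ax":0,"ay":0,"az":0,"jaw":0}]'
python3 look.py pics/w3.png; python3 plan.py 400 30 260 -7
```

```text
time_s: 7.9
eef_pos: [571.6, 10.0, 265.2]
ee_rot: [0.001, 0.142, 0.99, -0.0]
force: [0.1, 0.5, 0.5]
grip_width: 0.503
grip_force: 0.0
[571.65  10.01 265.23] [-0.19  0.4   1.29 -0.    1.45 -1.47]
knob_grip {'centre': [262.2, 190.8], 'conf': 0.8} [570.24  11.37 161.  ]
lid_lip {'centre': [248.0, 118.8], 'conf': 0.88} [511.14  14.95 115.  ]
965 [569.01  10.89 170.44] ((570.5487670898438, 10.654090881347656), (12.656670570373535, 53.49155807495117), 73.21939849853516)
pos [571.695   9.998 263.873] j [-0.187  0.397  1.296 -0.     1.447 -1.472] F [ 0.667 -0.124 -0.435] t 8.05
shift tool [170.373 -29.235   3.539]
axes now
 [[-0.959  0.282  0.002]
 [ 0.282  0.959 -0.   ]
 [-0.002  0.    -1.   ]]
turn [ 0.003 -0.     2.978]
```

The knob is open (bar angle 163°, about 1.40 rad) and out again. Next I'll back off in front of the lid, shut the fingers and tilt the tool forward to make a hook.

```bash
python3 -m jog '[{"tx":0,"ty":0,"tz":-5,"ax":0,"ay":0,"az":-0.165,"jaw":1},{"tx":50,"ty":0,"tz":0,"ax":0,"ay":0,"az":0,"jaw":1},{"tx":50,"ty":0,"tz":0,"ax":0,"ay":0,"az":0,"jaw":1},{"tx":50,"ty":0,"tz":0,"ax":0,"ay":0,"az":0,"jaw":1}]'
python3 -m jog '[{"tx":0,"ty":0,"tz":0,"ax":0,"ay":-0.157,"az":0,"jaw":1},{"tx":0,"ty":0,"tz":0,"ax":0,"ay":-0.157,"az":0,"jaw":1},{"tx":0,"ty":0,"tz":0,"ax":0,"ay":-0.157,"az":0,"jaw":1},{"tx":0,"ty":0,"tz":0,"ax":0,"ay":-0.157,"az":0,"jaw":1},{"tx":0,"ty":0,"tz":0,"ax":0,"ay":-0.157,"az":0,"jaw":1}]'
cat > lid.py <<'E'
# position relative to lip in (forward, left, up) and TCP goal for lid angle
from h import *
np.set_printoptions(precision=3,suppress=True)
h=np.array([np.cos(np.radians(-7)),np.sin(np.radians(-7)),0]); l=np.array([-h[1],h[0],0]); lip=np.array([571,10.5,0])-56*h
s=sense(); q=s["ee_rot"]; M=R.from_quat([q[1],q[2],q[3],q[0]]).as_matrix()
d=np.array(s["eef_pos"])-lip; f=np.array([d@h,d@l,s["eef_pos"][2]])
z=M[:,2]; print("fwd,left,up rel lip",f,"pitch",np.degrees(np.arctan2(-z[2],z@h)),"z.left",z@l,"x.left",M[:,0]@l,"j",np.array(s["joints"]),"F",np.array(s["force"]))
def goal(th,p,sb=18,t=11):
    n=np.array([np.sin(p),np.cos(p)]); dd=np.array([np.cos(p),-np.sin(p)])
    L=np.array([220-220*np.cos(th)-6*np.sin(th),121+220*np.sin(th)-6*np.cos(th)])
    return L-t*n+sb*dd
E
python3 lid.py
```

```text
time_s: 8.55
eef_pos: [420.4, 28.4, 266.5]
ee_rot: [-0.001, 0.06, 0.998, 0.0]
force: [0.2, -0.4, 0.8]
grip_width: 0.004
grip_force: 0.0
time_s: 9.18
eef_pos: [421.7, 28.1, 267.0]
ee_rot: [0.383, 0.056, 0.922, -0.024]
force: [0.6, 1.0, -0.1]
grip_width: -0.003
grip_force: 0.0
fwd,left,up rel lip [-94.337  -0.745 267.012] pitch 44.845578938831444 z.left -0.00010277999562292408 x.left -0.00046014759859526087 j [-0.285 -0.334  2.244  0.26   0.464 -1.921] F [ 0.626  1.022 -0.126]
```

```bash
python3 -m jog '[{"tx":21,"ty":0,"tz":30,"ax":0,"ay":0,"az":0,"jaw":1},{"tx":21,"ty":0,"tz":30,"ax":0,"ay":0,"az":0,"jaw":1},{"tx":21,"ty":0,"tz":30,"ax":0,"ay":0,"az":0,"jaw":1},{"tx":21,"ty":0,"tz":30,"ax":0,"ay":0,"az":0,"jaw":1},{"tx":20,"ty":0,"tz":30,"ax":0,"ay":0,"az":0,"jaw":1}]'
python3 lid.py
python3 - <<'E'
from h import *
c=capture("side"); cv2.imwrite("pics/d2.png",cv2.resize(c["color"][120:350,150:450,::-1],None,fx=2.6,fy=2.6))
E
```

```text
time_s: 9.8
eef_pos: [452.6, 36.7, 147.1]
ee_rot: [0.371, 0.057, 0.927, -0.017]
force: [0.1, -0.2, 0.5]
grip_width: 0.003
grip_force: 0.0
fwd,left,up rel lip [-64.711  11.562 147.054] pitch 46.36759034942088 z.left 0.01108564535190215 x.left 0.0046309328881187824 j [-0.227  0.009  2.346  1.24   0.088 -2.881] F [ 0.096 -0.164  0.52 ]
```

View pics/d2.png

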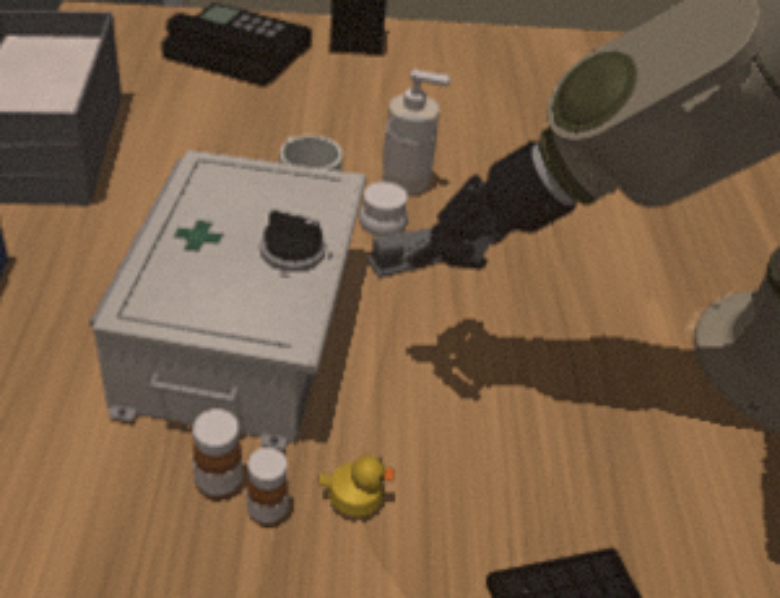

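Without enough range, q6 has hit its limit beside the wrist singularity. The tip is at crop (375,245), short of the lid, and everything is untouched. I'll turn the tool half round its own axis to give q6 room.

```bash
python3 -m jog '[{"tx":0,"ty":0,"tz":-20,"ax":0,"ay":0,"az":0.18,"jaw":1},{"tx":0,"ty":0,"tz":-10,"ax":0,"ay":0,"az":0.18,"jaw":1},{"tx":0,"ty":0,"tz":0,"ax":0,"ay":0,"az":0.18,"jaw":1},{"tx":0,"ty":0,"tz":0,"ax":0,"ay":0,"az":0.18,"jaw":1},{"tx":0,"ty":0,"tz":0,"ax":0,"ay":0,"az":0.18,"jaw":1}]'
python3 -m jog '[{"tx":0,"ty":0,"tz":0,"ax":0,"ay":0,"az":0.18,"jaw":1},{"tx":0,"ty":0,"tz":0,"ax":0,"ay":0,"az":0.18,"jaw":1},{"tx":0,"ty":0,"tz":0,"ax":0,"ay":0,"az":0.18,"jaw":1},{"tx":0,"ty":0,"tz":0,"ax":0,"ay":0,"az":0.18,"jaw":1},{"tx":0,"ty":0,"tz":0,"ax":0,"ay":0,"az":0.18,"jaw":1}]'
python3 -m jog '[{"tx":0,"ty":0,"tz":0,"ax":0,"ay":0,"az":0.18,"jaw":1},{"tx":0,"ty":0,"tz":0,"ax":0,"ay":0,"az":0.18,"jaw":1},{"tx":0,"ty":0,"tz":0,"ax":0,"ay":0,"az":0.18,"jaw":1},{"tx":0,"ty":0,"tz":0,"ax":0,"ay":0,"az":0.18,"jaw":1},{"tx":0,"ty":0,"tz":0,"ax":0,"ay":0,"az":0.18,"jaw":1}]'
python3 lid.py
```

```text
time_s: 10.48
eef_pos: [442.3, 39.1, 160.9]
ee_rot: [0.353, 0.391, 0.841, 0.124]
force: [-0.2, 0.2, 0.2]
grip_width: 0.001
grip_force: 0.0
time_s: 11.1
eef_pos: [442.3, 39.1, 160.8]
ee_rot: [0.264, 0.718, 0.587, 0.265]
force: [-0.6, 0.5, -0.1]
grip_width: 0.001
grip_force: 0.0
time_s: 11.72
eef_pos: [442.3, 39.1, 160.9]
ee_rot: [0.122, 0.902, 0.216, 0.354]
force: [0.5, -0.4, 0.8]
grip_width: 0.002
grip_force: 0.0
fwd,left,up rel lip [-75.199  12.693 160.852] pitch 46.07948697389341 z.left 0.0171651403617679 x.left 0.5526223460793654 j [-0.233 -0.054  2.357  0.893  0.121  0.016] F [ 0.467 -0.389  0.827]
```

```bash
python3 -m jog '[{"tx":0,"ty":4,"tz":0,"ax":0,"ay":0,"az":0.18,"jaw":1},{"tx":0,"ty":4,"tz":0,"ax":0,"ay":0,"az":0.18,"jaw":1},{"tx":0,"ty":4,"tz":0,"ax":0,"ay":0,"az":0.18,"jaw":1},{"tx":0,"ty":0,"tz":0,"ax":0,"ay":0,"az":0.045,"jaw":1}]'
python3 lid.py
python3 -m jog '[{"tx":-10,"ty":0,"tz":13,"ax":0,"ay":0,"az":0,"jaw":1},{"tx":-10,"ty":0,"tz":13,"ax":0,"ay":0,"az":0,"jaw":1},{"tx":-10,"ty":0,"tz":13,"ax":0,"ay":0,"az":0,"jaw":1},{"tx":-10,"ty":0,"tz":13,"ax":0,"ay":0,"az":0,"jaw":1}]'
python3 lid.py
```

```text
time_s: 12.22
eef_pos: [444.5, 27.6, 164.0]
ee_rot: [0.016, 0.926, -0.052, 0.374]
force: [0.2, -1.2, -0.8]
grip_width: -0.001
grip_force: 0.0
fwd,left,up rel lip [-71.634   1.603 164.013] pitch 46.07973355656422 z.left 0.01688870410015058 x.left 0.0031884097070112695 j [-0.276 -0.062  2.353  0.933  0.154  0.529] F [ 0.221 -1.21  -0.794]
time_s: 12.72
eef_pos: [450.4, 31.7, 125.0]
ee_rot: [0.009, 0.926, -0.048, 0.375]
force: [0.2, -0.2, 1.1]
grip_width: -0.001
grip_force: 0.0
fwd,left,up rel lip [-66.324   6.322 124.966] pitch 45.9462593711418 z.left 0.03252714480802457 x.left 0.006375738183249736 j [-0.27   0.063  2.386  2.035  0.151 -0.582] F [ 0.163 -0.244  1.136]
```

```bash
python3 -m jog '[{"tx":-4,"ty":1,"tz":10,"ax":0,"ay":0,"az":0,"jaw":1},{"tx":-4,"ty":1,"tz":10,"ax":0,"ay":0,"az":0,"jaw":1},{"tx":-4,"ty":2,"tz":10,"ax":-0.015,"ay":0,"az":0,"jaw":1},{"tx":-4,"ty":2,"tz":10,"ax":-0.015,"ay":0,"az":0,"jaw":1}]'
python3 lid.py
```

```text
time_s: 13.22
eef_pos: [466.2, 24.8, 85.0]
ee_rot: [0.023, 0.926, -0.053, 0.374]
force: [-0.3, 0.0, 0.6]
grip_width: -0.0
grip_force: 0.0
fwd,left,up rel lip [-49.767   1.44   85.029] pitch 45.96101074810163 z.left 0.0025232947250039316 x.left 0.006267960405975271 j [-0.251  0.225  2.375  2.746  0.24  -1.284] F [-0.251  0.016  0.551]
```

```bash
python3 -m jog '[{"tx":10,"ty":0,"tz":10,"ax":0,"ay":0,"az":0,"jaw":1},{"tx":10,"ty":0,"tz":10,"ax":0,"ay":0,"az":0,"jaw":1},{"tx":10,"ty":0,"tz":10,"ax":0,"ay":0,"az":0,"jaw":1},{"tx":9,"ty":0,"tz":8,"ax":0,"ay":0,"az":0,"jaw":1},{"tx":0,"ty":0,"tz":0,"ax":0,"ay":0,"az":0,"jaw":1}]'
python3 lid.py
python3 - <<'E'
from h import *
c=capture("side"); cv2.imwrite("pics/d3.png",cv2.resize(c["color"][150:310,180:400,::-1],None,fx=3.6,fy=3.6))
E
```

```text
time_s: 13.85
eef_pos: [522.0, 18.3, 86.3]
ee_rot: [0.022, 0.925, -0.054, 0.376]
force: [-0.6, 0.6, -0.1]
grip_width: -0.004
grip_force: 0.0
fwd,left,up rel lip [ 6.42   1.798 86.322] pitch 45.77221113746737 z.left 0.0030399980332578114 x.left 0.004162321222244798 j [-0.228  0.312  2.228  2.709  0.184 -1.224] F [-0.588  0.65  -0.08 ]
```

View pics/d3.png

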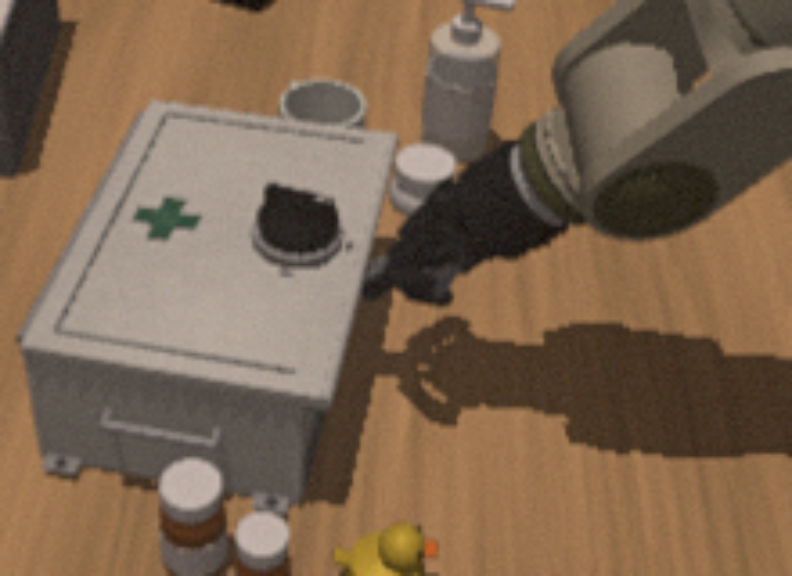

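The fingertip is under the lip at (365,285), touching nothing. I'll work out the lifting arc.

```bash
cat > rows.py <<'E'
import sys; from lid import *
P0=f[[0,2]]; p0=np.arctan2(-z[2],z@h); left=f[1]
for a in sys.argv[1:]:
    th,pd=map(float,a.split(",")); p=np.radians(pd); g=goal(th,p); D=g-P0
    n=np.array([np.sin(p0),np.cos(p0)]); d=np.array([np.cos(p0),-np.sin(p0)])
    print(a,"tx %.1f tz %.1f ay %.3f"%(D@n,D@d,-(p-p0) if False else (p-p0)),"goal",g); P0,p0=g,p
E
python3 rows.py 0,46 0.08,47 .16,49 .24,51 .32,53 .4,55 .5,58 .6,61 .7,64 .8,67 .9,70 1.0,74 1.1,78 1.2,82 1.3,86 1.35,88; grep -n fit /dev/null
```

```text
fwd,left,up rel lip [ 5.728  1.852 86.053] pitch 45.819529024723316 z.left 0.0030664052424339283 x.left 0.004132333891756439 j [-0.228  0.311  2.23   2.709  0.184 -1.225] F [-0.813 -1.004  0.326]
0,46 tx 5.0 tz -6.8 ay 0.003 goal [ 4.591 94.411]
0.08,47 tx 12.1 tz -12.7 ay 0.017 goal [  4.455 111.934]
.16,49 tx 12.5 tz -12.1 ay 0.035 goal [  5.361 129.325]
.24,51 tx 13.0 tz -11.5 ay 0.035 goal [  7.659 146.555]
.32,53 tx 13.5 tz -10.9 ay 0.035 goal [ 11.328 163.514]
.4,55 tx 14.0 tz -10.2 ay 0.035 goal [ 16.344 180.092]
.5,58 tx 18.0 tz -11.9 ay 0.052 goal [ 24.265 200.114]
.6,61 tx 18.5 tz -10.9 ay 0.052 goal [ 34.144 219.193]
.7,64 tx 19.0 tz -10.0 ay 0.052 goal [ 45.873 237.138]
.8,67 tx 19.4 tz -9.1 ay 0.052 goal [ 59.328 253.771]
.9,70 tx 19.8 tz -8.1 ay 0.052 goal [ 74.366 268.926]
1.0,74 tx 19.8 tz -7.3 ay 0.070 goal [ 90.472 282.547]
1.1,78 tx 20.0 tz -6.7 ay 0.070 goal [107.844 294.45 ]
1.2,82 tx 20.1 tz -6.0 ay 0.070 goal [126.301 304.519]
1.3,86 tx 20.3 tz -5.4 ay 0.070 goal [145.651 312.654]
1.35,88 tx 10.2 tz -2.6 ay 0.035 goal [155.599 315.972]
```

```bash
python3 -m jog '[{"tx":5,"ty":0,"tz":-7,"ax":0,"ay":0,"az":0,"jaw":1},{"tx":12,"ty":0,"tz":-12.5,"ax":0,"ay":-0.018,"az":0,"jaw":1},{"tx":12.5,"ty":0,"tz":-12,"ax":0,"ay":-0.035,"az":0,"jaw":1},{"tx":0,"ty":0,"tz":0,"ax":0,"ay":0,"az":0,"jaw":1}]'
python3 rows.py .24,51 .32,53
python3 - <<'E'
from h import *
c=capture("side"); cv2.imwrite("pics/d4.png",cv2.resize(c["color"][130:310,180:400,::-1],None,fx=3.3,fy=3.3))
E
```

```text
time_s: 14.4
eef_pos: [518.6, 23.9, 107.1]
ee_rot: [0.012, 0.93, -0.051, 0.364]
force: [-4.1, -1.8, -4.0]
grip_width: 0.001
grip_force: 2.6
fwd,left,up rel lip [  2.376   6.891 107.125] pitch 47.33071891216141 z.left 0.02310213939013642 x.left 0.0034837709590325966 j [-0.228  0.246  2.21   2.087  0.109 -0.6  ] F [-4.075 -1.815 -4.016]
.24,51 tx 30.6 tz -25.4 ay 0.064 goal [  7.659 146.555]
.32,53 tx 13.5 tz -10.9 ay 0.035 goal [ 11.328 163.514]
```

View pics/d4.png

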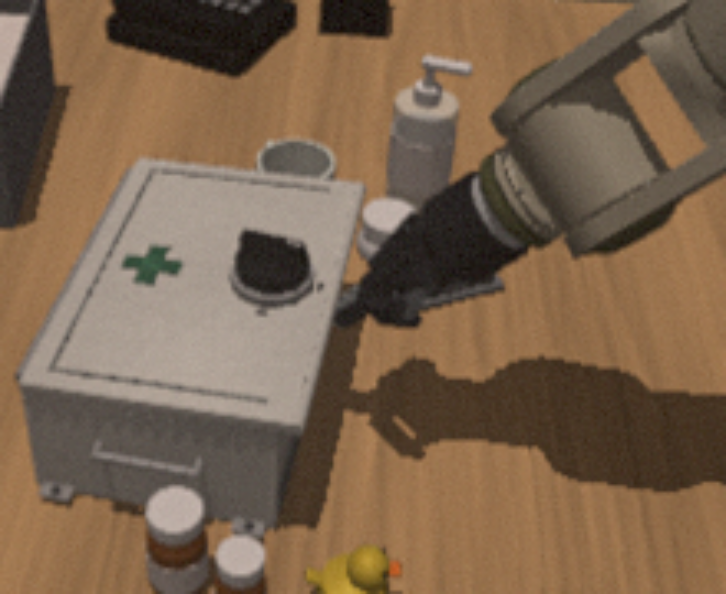

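The tip is carrying the lip at (345,300) with about 6 N. I'll take smaller rows through the wrist singularity.

```bash
python3 -m jog '[{"tx":7,"ty":1,"tz":-4,"ax":0,"ay":-0.012,"az":0,"jaw":1},{"tx":7,"ty":1,"tz":-4,"ax":0,"ay":-0.012,"az":0,"jaw":1},{"tx":7,"ty":1,"tz":-4,"ax":0,"ay":-0.012,"az":0,"jaw":1},{"tx":7,"ty":1,"tz":-4,"ax":0,"ay":-0.012,"az":0,"jaw":1},{"tx":7,"ty":1,"tz":-4,"ax":0,"ay":-0.012,"az":0,"jaw":1}]'
python3 rows.py .24,51 .32,53
```

```text
time_s: 15.08
eef_pos: [523.5, 24.3, 130.8]
ee_rot: [0.003, 0.94, -0.048, 0.338]
force: [-22.3, 8.1, -3.0]
grip_width: 0.001
grip_force: 9.3
fwd,left,up rel lip [  7.186   7.93  130.797] pitch 50.56987170355296 z.left 0.04012975669528602 x.left 0.005712537912340378 j [-0.233  0.195  2.144  0.739  0.164  0.747] F [-22.294   8.07   -3.033]
.24,51 tx 10.4 tz -11.9 ay 0.008 goal [  7.659 146.555]
.32,53 tx 13.5 tz -10.9 ay 0.035 goal [ 11.328 163.514]
```

```bash
python3 -m jog '[{"tx":5,"ty":2,"tz":-11,"ax":-0.012,"ay":0,"az":0,"jaw":1},{"tx":10,"ty":2,"tz":-12,"ax":-0.012,"ay":-0.01,"az":0,"jaw":1},{"tx":0,"ty":0,"tz":0,"ax":0,"ay":0,"az":0,"jaw":1}]'
python3 rows.py .32,53 .4,55 .5,58
python3 - <<'E'
from h import *
c=capture("side"); cv2.imwrite("pics/d5.png",cv2.resize(c["color"][130:310,180:400,::-1],None,fx=3.3,fy=3.3))
E
```

```text
time_s: 15.45
eef_pos: [524.6, 17.7, 163.1]
ee_rot: [0.017, 0.939, -0.053, 0.339]
force: [-8.2, -2.4, -1.6]
grip_width: -0.001
grip_force: 3.5
fwd,left,up rel lip [  9.114   1.486 163.054] pitch 50.31573805293583 z.left 0.010910471879738622 x.left 0.005490131241815016 j [-0.229  0.131  2.108  0.358  0.228  1.133] F [-8.215 -2.432 -1.568]
.32,53 tx 2.0 tz 1.1 ay 0.047 goal [ 11.328 163.514]
.4,55 tx 14.0 tz -10.2 ay 0.035 goal [ 16.344 180.092]
.5,58 tx 18.0 tz -11.9 ay 0.052 goal [ 24.265 200.114]
```

View pics/d5.png

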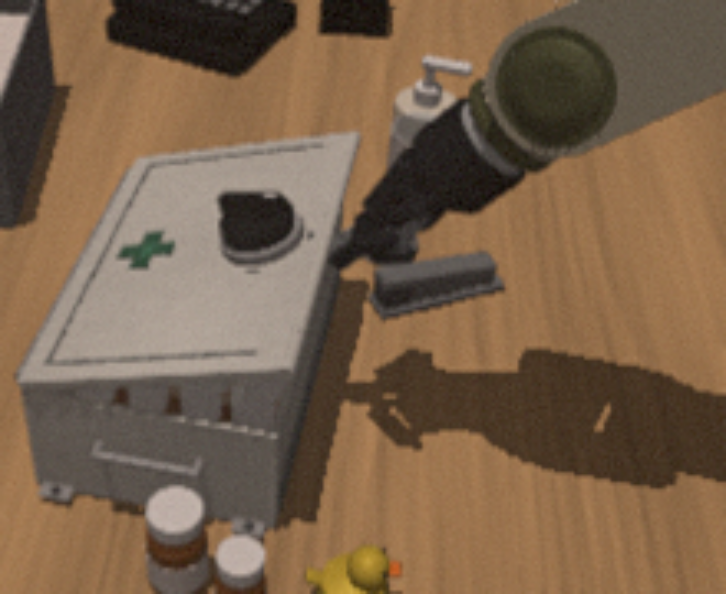

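The lid is up by about 0.3 rad, with the tip under its edge at (340,255). On along the arc.

```bash
python3 -m jog '[{"tx":13,"ty":0,"tz":-11,"ax":0,"ay":-0.05,"az":0,"jaw":1},{"tx":16,"ty":0,"tz":-12,"ax":0,"ay":-0.06,"az":0,"jaw":1},{"tx":0,"ty":0,"tz":0,"ax":0,"ay":0,"az":0,"jaw":1}]'
python3 rows.py .6,61 .7,64 .8,67 .9,70
```

```text
time_s: 15.88
eef_pos: [534.5, 16.3, 200.1]
ee_rot: [0.014, 0.956, -0.054, 0.289]
force: [-6.4, -2.8, -2.3]
grip_width: 0.0
grip_force: 2.5
fwd,left,up rel lip [ 19.054   1.274 200.051] pitch 56.41566146302597 z.left 0.010405358051067024 x.left 0.006658320431928045 j [-0.221  0.109  1.962  0.138  0.491  1.361] F [-6.44  -2.806 -2.316]
.6,61 tx 23.2 tz -7.6 ay 0.080 goal [ 34.144 219.193]
.7,64 tx 19.0 tz -10.0 ay 0.052 goal [ 45.873 237.138]
.8,67 tx 19.4 tz -9.1 ay 0.052 goal [ 59.328 253.771]
.9,70 tx 19.8 tz -8.1 ay 0.052 goal [ 74.366 268.926]
```

```bash
python3 -m jog '[{"tx":20,"ty":0,"tz":-9,"ax":0,"ay":-0.07,"az":0,"jaw":1},{"tx":19,"ty":0,"tz":-10,"ax":0,"ay":-0.052,"az":0,"jaw":1},{"tx":19,"ty":0,"tz":-9,"ax":0,"ay":-0.052,"az":0,"jaw":1},{"tx":0,"ty":0,"tz":0,"ax":0,"ay":0,"az":0,"jaw":1}]'
python3 rows.py .9,70 1.0,74 1.1,78 1.2,82 1.3,86 1.35,88
```

```text
time_s: 16.38
eef_pos: [571.0, 12.2, 252.6]
ee_rot: [0.008, 0.977, -0.055, 0.205]
force: [-6.3, -0.1, 1.1]
grip_width: -0.0
grip_force: 2.3
fwd,left,up rel lip [ 55.777   1.659 252.636] pitch 66.31435914040513 z.left 0.01029020955188153 x.left 0.008498357766101602 j [-0.203  0.19   1.657  0.055  0.884  1.453] F [-6.33  -0.062  1.105]
.9,70 tx 23.6 tz -7.4 ay 0.064 goal [ 74.366 268.926]
1.0,74 tx 19.8 tz -7.3 ay 0.070 goal [ 90.472 282.547]
1.1,78 tx 20.0 tz -6.7 ay 0.070 goal [107.844 294.45 ]
1.2,82 tx 20.1 tz -6.0 ay 0.070 goal [126.301 304.519]
1.3,86 tx 20.3 tz -5.4 ay 0.070 goal [145.651 312.654]
1.35,88 tx 10.2 tz -2.6 ay 0.035 goal [155.599 315.972]
```

```bash
python3 -m jog '[{"tx":20,"ty":0,"tz":-7,"ax":0,"ay":-0.064,"az":0,"jaw":1},{"tx":20,"ty":0,"tz":-7,"ax":0,"ay":-0.07,"az":0,"jaw":1},{"tx":20,"ty":0,"tz":-7,"ax":0,"ay":-0.07,"az":0,"jaw":1},{"tx":10,"ty":0,"tz":-3,"ax":0,"ay":-0.035,"az":0,"jaw":1},{"tx":0,"ty":0,"tz":0,"ax":0,"ay":0,"az":0,"jaw":1}]'
python3 rows.py 1.2,82 1.3,86 1.35,88
```

```text
time_s: 17.0
eef_pos: [628.6, 5.3, 296.2]
ee_rot: [0.002, 0.995, -0.055, 0.086]
force: [-3.0, -0.1, -0.1]
grip_width: -0.003
grip_force: 1.0
fwd,left,up rel lip [113.756   1.894 296.185] pitch 80.10518267572712 z.left 0.008040338918072187 x.left 0.010535432592569397 j [-0.185  0.416  1.195  0.019  1.359  1.494] F [-3.04  -0.106 -0.141]
1.2,82 tx 13.8 tz -6.1 ay 0.033 goal [126.301 304.519]
1.3,86 tx 20.3 tz -5.4 ay 0.070 goal [145.651 312.654]
1.35,88 tx 10.2 tz -2.6 ay 0.035 goal [155.599 315.972]
```

```bash
python3 -m jog '[{"tx":14,"ty":0,"tz":-6,"ax":0,"ay":-0.033,"az":0,"jaw":1},{"tx":14,"ty":0,"tz":-4,"ax":0,"ay":-0.05,"az":0,"jaw":1},{"tx":13,"ty":0,"tz":-3,"ax":0,"ay":-0.04,"az":0,"jaw":1},{"tx":6,"ty":0,"tz":-1,"ax":0,"ay":-0.02,"az":0,"jaw":1},{"tx":0,"ty":0,"tz":0,"ax":0,"ay":0,"az":0,"jaw":1}]'
python3 lid.py
python3 - <<'E'
from h import *
c=capture("side"); cv2.imwrite("pics/d6.png",cv2.resize(c["color"][60:310,130:400,::-1],None,fx=2.4,fy=2.4))
E
```

```text
time_s: 17.62
eef_pos: [672.9, 0.1, 315.9]
ee_rot: [-0.002, 0.998, -0.056, 0.015]
force: [-0.2, 0.1, 0.7]
grip_width: -0.002
grip_force: 0.3
fwd,left,up rel lip [158.416   2.054 315.93 ] pitch 88.29149382875492 z.left 0.00592746122025445 x.left 0.010957660987229983 j [-0.177  0.622  0.818  0.008  1.672  1.506] F [-0.17   0.086  0.66 ]
```

View pics/d6.png

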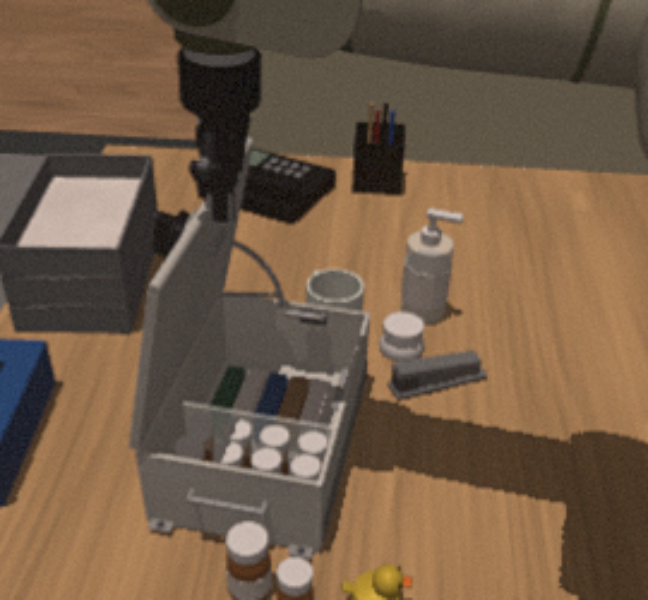

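The lid stands at about 1.33 rad, held by the fingers at crop (220,200), and the quadrant is past its bolt. I'll back off slowly so the lid settles on the stay.

```bash
python3 -m jog '[{"tx":-7,"ty":0,"tz":0,"ax":0,"ay":0,"az":0,"jaw":1},{"tx":-7,"ty":0,"tz":0,"ax":0,"ay":0,"az":0,"jaw":1},{"tx":-8,"ty":0,"tz":0,"ax":0,"ay":0,"az":0,"jaw":1},{"tx":-10,"ty":0,"tz":0,"ax":0,"ay":0,"az":0,"jaw":1},{"tx":-15,"ty":0,"tz":0,"ax":0,"ay":0,"az":0,"jaw":1}]'
python3 -m jog '[{"tx":-30,"ty":0,"tz":0,"ax":0,"ay":0,"az":0,"jaw":1},{"tx":-40,"ty":0,"tz":0,"ax":0,"ay":0,"az":0,"jaw":1},{"tx":-40,"ty":0,"tz":-10,"ax":0,"ay":0,"az":0,"jaw":1},{"tx":0,"ty":0,"tz":0,"ax":0,"ay":0,"az":0,"jaw":1},{"tx":0,"ty":0,"tz":0,"ax":0,"ay":0,"az":0,"jaw":1}]'
python3 - <<'E'
from h import *
from lid import h,l,lip
c=capture("side"); cv2.imwrite("pics/d7.png",cv2.resize(c["color"][60:310,130:400,::-1],None,fx=2.4,fy=2.4))
P=cloud(c).reshape(-1,3); H=lip+220*h; d=P-H; a=-(d@h); w=d@l; zz=P[:,2]-121
m=(zz>60)&(zz<215)&(abs(w)<150)&(a>5)&(a<110)&(c["depth"].ravel()>0)
k=np.polyfit(zz[m],a[m],1); print(m.sum(),"lid angle",np.arctan2(1,k[0]), np.median(np.arctan2(zz[m],a[m])))
E
```

```text
time_s: 18.3
eef_pos: [625.4, 5.1, 316.0]
ee_rot: [-0.001, 0.998, -0.056, 0.015]
force: [0.4, -0.2, -0.5]
grip_width: -0.004
grip_force: 0.0
time_s: 18.92
eef_pos: [516.6, 17.4, 322.8]
ee_rot: [-0.001, 0.998, -0.056, 0.015]
force: [0.4, 0.8, -0.5]
grip_width: 0.001
grip_force: 0.0
fwd,left,up rel lip [  1.138   0.213 322.848] pitch 88.25920577285116 z.left 0.0045767715645181825 x.left 0.00955747259548405 j [-0.197  0.228  1.372  0.007  1.511  1.486] F [ 0.396  0.815 -0.532]
1267 lid angle 1.3541615248240275 1.2190602393112457
```

View pics/d7.png

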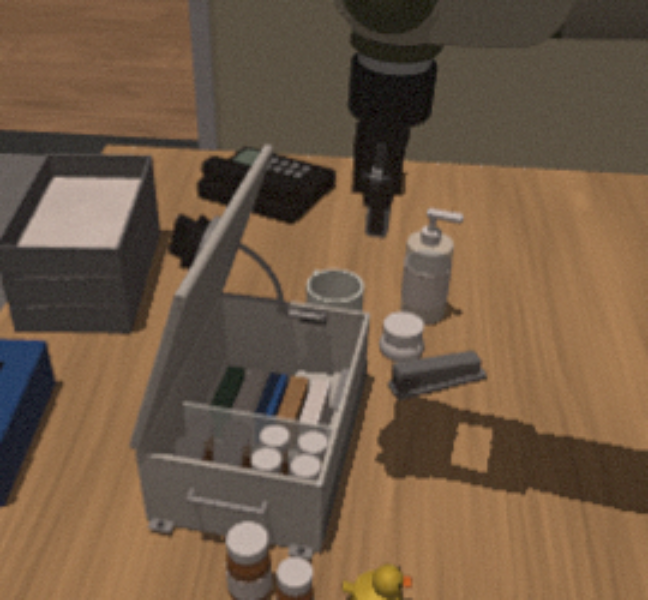

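The lid stands on its stay by itself at about 1.22–1.24 rad, its edge at crop (265,150). The arm is clear and the neighbouring things look unmoved, so I'm handing in.

```bash
python3 -m jog '[{"tx":0,"ty":0,"tz":0,"ax":0,"ay":0,"az":0,"jaw":1},{"tx":0,"ty":0,"tz":0,"ax":0,"ay":0,"az":0,"jaw":1},{"tx":0,"ty":0,"tz":0,"ax":0,"ay":0,"az":0,"jaw":1}]' && python3 -c "
from rig import *;print(finish_job())"
```

```text
time_s: 19.35
eef_pos: [516.7, 17.4, 322.5]
ee_rot: [-0.001, 0.998, -0.056, 0.015]
force: [0.2, -0.2, -0.6]
grip_width: -0.002
grip_force: 0.0
the job is handed in; nothing more can be done
None
```

The job is handed in at 19.4 s, with no verdict shown: the knob is turned open (about 1.40 rad) and back out, the lid stands on its stay (roughly 1.2 rad by camera), the arm is clear, and the things around the chest look unmoved.

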